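# Slide a coil along the rail into its corner pocket

### The arm

A 6-joint arm with a two-finger parallel gripper is mounted at the origin on a cart in front of the work surface, level with it; the furniture and walls round the work are solid. World frame = base frame: x ahead of the robot, y to its left, z up, the work surface at z = 0. Lengths are in m, angles in rad, forces in N, time in s.
With the tool pointing down it reaches from about 0.275 to 0.825 m from the base axis. Payload 4.9 kg.
Tool frame: the origin (TCP) lies midway between the tips of the shut fingers; the grasp point (between the pads) lies 19 mm behind it (bot.grip_depth is the distance from the TCP to the grasp point, in m); z points along the fingers, y is the line along which they close (so a half turn about z gives the same grasp; the last joint's range is limited). The gripper opens to 85 mm and grips with 20 to 120 N. Pads are 22 mm wide; open, the fingers measure 114 mm over their backs; the gripper's body (76 mm by 85 mm) begins 54 mm behind the grasp point. The pads swing forward as they close: fully open they stand 13 mm farther back than shut.
Start: joints at [-1.435, 0.326, -0.193, 1.052, 0, 1.437], TCP at [0.147, -0.53, 0.231] pointing down, gripper open.
Joint ranges: [-2.65, 2.65], [-0.97, 1.79], [-1.3, 1.35], [-1.93, 2.1], [-1.47, 1.37], [-3.14, 3.14]. Speed limits (rad/s): [2.57, 2.57, 3.14, 3.14, 3.14, 3.14].

### API

Orientations are given as a unit quaternion [w, x, y, z].
In Python, from cell import bot gives the robot as it stands. Calls block until the motion is done:
- bot.move_pose(position, orientation): joint-space move of the TCP to a pose.
- bot.move_linear(position, speed=0.15, rotation=None, until_force=None): straight line of the TCP; rotation=None keeps the orientation; speed is the mean speed in m/s. With until_force (N) it stops when the force on the tool has changed by that much, and returns True; else False.
- bot.goto_joints(angles): joint-space move.
- bot.set_gripper(opening, grasp_force=None): opening from 0.0 (shut) to 1.0 (fully open); grasp_force is the grip in N (None keeps the last); returns when the fingers have stopped.
- bot.wait(seconds).
- bot.solve_ik(position, orientation): joint angles nearest the present ones, or None.
- bot.camera(name): name is "scene" or "top" or "wrist"; returns the picture (400x640x3 uint8, red, green, blue); there is no depth.
- bot.calibration(name): a dict with "mtx" (3x3 intrinsics, pixels), "k1" (the pictures are not rectified: a ray, as slopes to the right and down, at radius r is drawn at 1 + k1 r^2 times it, then the intrinsics apply), "extrinsics" (4x4, takes a point from world to camera coordinates); the wrist camera has in their place "hand_eye" (4x4, takes a point from camera to tool coordinates, whose origin is the TCP and whose axes are the flange's). Camera axes: x right, y down, z forward; pixel columns grow to the right and rows downward; lengths in m; the calibration is good to about 2 mm. A picture is of the moment at which its call begins: read the wrist's pose just before it. calibration takes no time and is no camera call.
A pose or a line that the arm cannot do raises bot.PlanningError and nothing moves.
- bot.close_job(): hands the job in; it is judged then, once.
Trained networks look in the newest picture that a camera, given by its name, has taken for a name from the list of things; names that differ only in an ending like _2 or _b are one class to them, and where a whole thing is asked for, a point or a joint stands for the part that bears it (a point fixed in the world has none). Each returns a list of dicts, best first, with "confidence" (0 to 1); they miss things now and then, are a little off and sometimes report something else, mostly with a low value. They report only what shows in the picture. A call takes as long as a camera call.
- bot.search_frame(camera, thing): "bbox" ([left, top, width, height] in pixels, round what is visible of it).
Readings, each from a call of its own:
- bot.read_clock(): time.
- bot.read_joint_positions(): joint angles.
- bot.read_joint_vel(): joint speeds.
- bot.read_joint_efforts(): joint torques, N m.
- bot.read_position(): TCP position.
- bot.read_tool_rot(): TCP orientation.
- bot.read_ft_force(): force on the tool from outside, world axes, zero at the start.
- bot.read_moment(): the same for the moment, N m.
- bot.read_gripper_width(): opening from 0.0 (shut) to 1.0 (fully open).
- bot.read_finger_force(): force on a finger pad.
Only numpy, scipy, OpenCV 4.12 (cv2) and the standard library are available. Lean on these libraries where they do the work, as an engineer would, in place of code of your own. Each camera call takes 0.05 s, during which the arm holds its last target. There are 200 camera calls.

### The job

One coil already sits in a corner pocket at one end of the gluing board's rail. Push the loose coil back across the board until it touches the rail, then, keeping it against the rail, slide it along into the empty corner pocket at the other end until it stops against the end block. Only push it, never pick it up, and leave the seated coil, the tape roll and the terminal plate where they are.

Things in the scene. Friction and masses are not known exactly. Their poses are not given: they have to be found in the camera images.
- board: fixed plywood gluing board, 210 (x) x 390 (y) x 12 mm thick, flat on the table, turned by up to 12 degrees, a rail along its far edge and a corner pocket at each end of the rail. Origin: centre of its underside; its own x points away from the robot to the rail, y to the left along the rail; its top is at z = 12 mm. All coordinates below are in this frame
- rail_mid (a point): middle of the lower edge of the rail's near face, at x = 85, y = 0, z = 12 mm of the board. The aluminium rail runs along y over the board's whole length, top at z = 30 mm
- pocket_left (a point): home in the left pocket, at x 56, y +145, z 12 mm of the board: the centre of a coil's underside when it touches rail and end block. Pocket: rail at the far side, wooden end block (inner face y = +174, top z = 28 mm), near side a wooden lip (x 15 to 23 mm, top z = 26 mm) from the end block inward to y = +136; 62 mm wide from lip to rail, open toward the board's middle
- pocket_right (a point): home in the right pocket, its mirror image: x 56, y -145, z 12 mm of the board, end block's inner face at y = -174, lip inward to y = -136 mm
- coil: the loose coil to be slid home: round copper coil on a white spool, 58 mm diameter, 22 mm high, about 0.16 kg, lying flat on the front middle of the board's top. Origin: centre of its underside, z up along its axis. It slides easily on the waxed board and the smooth rail (friction about 0.25, on fingers more) and may turn about its axis when pushed
- coil_seated: an identical coil that already sits in one of the two pockets (left or right, differing from run to run), loose; origin as for the coil
- paper_spot: flat white paper disc, 54 mm diameter, under 1 mm thick and without hindrance to the coil, on the board's top at the home position of the empty pocket. Origin: its centre
- tape: roll of black tape, 66 mm diameter, 19 mm high, loose at a front corner of the board (x about -75, y about 130 mm to one side). Origin: centre of its underside
- terminal: black square terminal plate, 62 x 62 x 3 mm with two posts to 24 mm height, loose at the other front corner of the board. Origin: centre of its underside

How it is judged:
By the outcome, as a careful person would: the job done as asked, in the order asked, and still so for the second after the job is handed in, with the robot touching nothing.
It also fails if it takes over 51 s, if anything falls off the work surface, if the arm or the gripper's body presses on something with over 40 N, if the wrist force passes 120 N, or if a joint passes its speed limit or range.

## Working session

There is one attempt and no reset: what is moved stays moved. The work goes in short steps, each a Python script; the robot and the scene stay as the last script left them, time stands still between calls to the robot, and variables do not carry over. Pictures are saved under pics/ and viewed, at most 10 in all, crops included, and the job is handed in when it is done.

```bash
mkdir -p pics; ls; python3 - <<'E'
from cell import bot
import cv2
for n in("top","scene"):
    im=bot.camera(n); cv2.imwrite(f"pics/{n}0.png",im[:,:,::-1])
    c=bot.calibration(n); print(n,c)
    for t in("board","coil","paper_spot","tape","terminal","rail_mid","pocket_left"):
        print(t,[(d["bbox"],round(d["confidence"],2)) for d in bot.search_frame(n,t)][:3])
print(bot.read_clock(),bot.read_tool_rot())
E
```

```text
pics
top {'mtx': array([[476.68108555,   0.        , 317.06097064],
       [  0.        , 476.68108555, 203.45635312],
       [  0.        ,   0.        ,   1.        ]]), 'k1': -0.06331113301725652, 'extrinsics': array([[ 2.29759858e-02, -9.99736017e-01,  2.00469714e-06,
         6.74356476e-02],
       [-9.91345650e-01, -2.27834172e-02, -1.29285412e-01,
         5.73985108e-01],
       [ 1.29251329e-01,  2.96847244e-03, -9.91607423e-01,
         8.12184968e-01],
       [ 0.00000000e+00,  0.00000000e+00,  0.00000000e+00,
         1.00000000e+00]])}
board [([208.2, 154.6, 221.9, 134.1], 0.9), ([389.7, 181.2, 27.9, 31.6], 0.74)]
coil [([282.8, 230.3, 35.8, 37.0], 0.65), ([370.5, 238.6, 40.8, 46.0], 0.47)]
paper_spot [([231.6, 167.4, 28.9, 29.7], 0.57)]
tape [([221.9, 237.0, 39.5, 37.2], 0.77)]
terminal [([368.4, 238.9, 44.5, 46.4], 0.56)]
rail_mid [([208.8, 151.4, 225.3, 137.0], 0.8)]
pocket_left [([208.5, 153.5, 224.7, 135.9], 0.57)]
scene {'mtx': array([[496.97503942,   0.        , 315.17035142],
       [  0.        , 496.97503942, 199.73981463],
       [  0.        ,   0.        ,   1.        ]]), 'k1': -0.11636237979850285, 'extrinsics': array([[-0.81350461, -0.58147829, -0.00965687,  0.51745192],
       [-0.31025426,  0.44797959, -0.83848469,  0.17562073],
       [ 0.49188672, -0.67911508, -0.54483958,  0.68247489],
       [ 0.        ,  0.        ,  0.        ,  1.        ]])}
board [([214.1, 154.9, 223.0, 152.8], 0.9)]
coil [([329.9, 217.7, 36.4, 28.5], 0.58)]
paper_spot [([235.7, 230.8, 31.2, 20.1], 0.63), ([211.5, 155.6, 224.9, 152.0], 0.35)]
tape [([295.0, 247.8, 45.8, 41.0], 0.78)]
terminal [([382.0, 182.5, 43.3, 26.4], 0.63)]
rail_mid [([212.5, 151.5, 223.1, 153.0], 0.66)]
pocket_left [([211.5, 152.8, 228.4, 156.3], 0.56)]
0.8 [-1.03260866e-05  9.90917014e-01  1.34474794e-01 -1.84961882e-05]
```

```bash
python3 - <<'E'
import cv2
a=cv2.imread("pics/top0.png")[130:310,190:450]
cv2.imwrite("pics/topc.png",cv2.resize(a,None,fx=3,fy=3,interpolation=cv2.INTER_CUBIC))
E
```

```text
(no output)
```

View pics/topc.png

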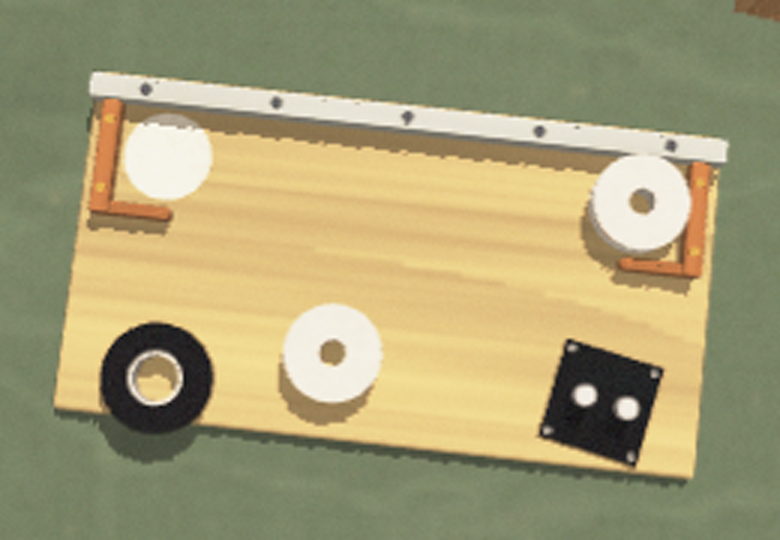

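View pics/scene0.png

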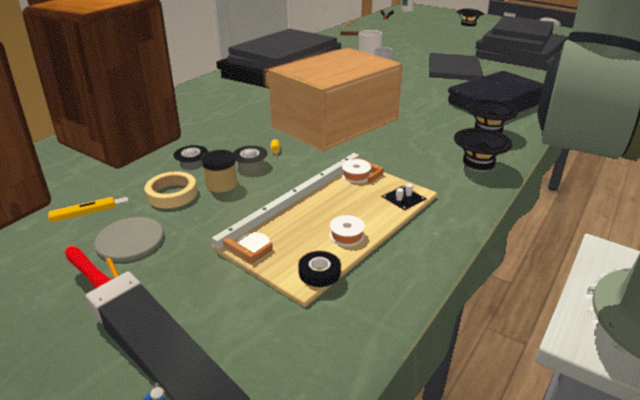

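The empty pocket is on the left: paper spot at crop (169,157). The seated coil is on the right at (642,202), the loose coil at (332,353), the tape at (157,377) and the terminal plate at (600,403). Next I'll fit the board pose.

```bash
cat > h.py <<'E'
import numpy as np
from scipy.optimize import least_squares
from cell import bot
C=bot.calibration("top")
def proj(P,C=C):
    p=np.atleast_2d(P)@C["extrinsics"][:3,:3].T+C["extrinsics"][:3,3]
    s=p[:,:2]/p[:,2:]; s=s*(1+C["k1"]*(s**2).sum(1,keepdims=True))
    return s*C["mtx"][0,0]+C["mtx"][:2,2]
def b2w(q,P):
    P=np.atleast_2d(P); c,s=np.cos(q[2]),np.sin(q[2])
    return np.c_[q[0]+c*P[:,0]-s*P[:,1],q[1]+s*P[:,0]+c*P[:,1],P[:,2]]
def quat(a): return [0,np.cos(a/2),np.sin(a/2),0]   # tool down, tool x at yaw a
E
python3 - <<'E'
from h import *
d=np.array([[55,408,-105,195,12],[692,480,-105,-195,12],[90,97,85,195,30],[726,162,85,-195,30],[642,202,56,-145,34],[169,157,56,145,12]],float)
px=(d[:,:2]+.5)/3-.5+[190,130]; B=d[:,2:]/1000
r=least_squares(lambda q:(proj(b2w(q,B))-px).ravel(),[.55,0,0])
q=r.x; print("board",q,np.degrees(q[2])); print(r.fun.reshape(-1,2).round(2))
for n,u,v,z in(("coil",332,353,34),("tape",157,377,31),("term",600,403,15)):
    p=(np.array([u,v])+.5)/3-.5+[190,130]
    s=least_squares(lambda b:(proj(b2w(q,[b[0],b[1],z/1000]))-p).ravel(),[0,0]).x
    print(n,s*1000, b2w(q,[*s,0]))
np.save("q.npy",q); print(bot.read_position())
# scene camera check of the coil top and pocket
S=bot.calibration("scene")
print(proj(b2w(q,[[.056,.145,.012],[.056,-.145,.034]]),S))
E
```

```text
board [ 0.54485639  0.07415348 -0.08526348] -4.885237282800645
[[-0.94  0.25]
 [ 1.22 -0.21]
 [-0.66 -0.43]
 [ 0.55  0.7 ]
 [ 0.27 -0.18]
 [-0.47 -0.25]]
coil [-53.80159759  29.76958004] [[0.49378542 0.10839667 0.        ]]
tape [-79.07275593 131.21951233] [[0.47724556 0.21163016 0.        ]]
term [ -65.67280394 -133.01436925] [[ 0.46809462 -0.05278498  0.        ]]
[ 0.14658874 -0.53011828  0.23127496]
[[252.22450432 242.12772834]
 [355.79050307 165.61682936]]
```

```bash
python3 - <<'E'
from h import *
import cv2
q=np.load("q.npy"); th=q[2]; W=lambda x,y,z: b2w(q,[x/1000,y/1000,z/1000])[0]
bot.set_gripper(0.42)
y=29.8
bot.move_pose(W(-112,y,220),quat(th))
bot.move_linear(W(-112,y,40),speed=.2)
bot.move_linear(W(-112,y,17),speed=.08)
print(bot.read_gripper_width(),bot.read_ft_force(),bot.read_clock())
hit=bot.move_linear(W(0,y,17),speed=.06,until_force=12); print(hit)
if not hit: hit=bot.move_linear(W(30,y,17),speed=.025,until_force=5)
p=bot.read_position(); c,s=np.cos(th),np.sin(th); d=p[:2]-q[:2]
print(hit,"tcp board",c*d[0]+s*d[1],-s*d[0]+c*d[1],p[2],bot.read_ft_force(),bot.read_clock())
im=bot.camera("top"); cv2.imwrite("pics/t1.png",cv2.resize(im[130:310,190:450,::-1],None,fx=3,fy=3,interpolation=cv2.INTER_CUBIC))
E
```

```text
0.4174642467244091 [ 0.98815153  0.0900075  -0.22790164] 6.4667
False
True tcp board 0.023507407475726695 0.02979038099315431 0.016115309836844997 [-1.28739397  0.45444802  0.11801279] 9.425
```

View pics/t1.png

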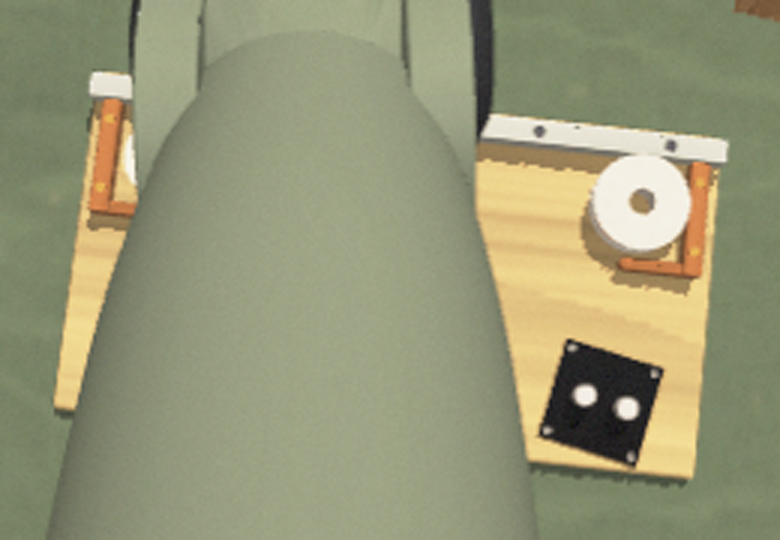

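Contact is at the expected stop (TCP x about 22 to 23 mm in the board frame). I'll retract, close the fingers and check the coil before sliding.

```bash
python3 - <<'E'
from h import *
import cv2
q=np.load("q.npy"); th=q[2]; W=lambda x,y,z: b2w(q,[x/1000,y/1000,z/1000])[0]
bot.move_linear(W(-5,29.8,17),speed=.06)
bot.move_linear(W(-5,29.8,110),speed=.2)
bot.set_gripper(0.0)
a=th+np.radians(70); 
bot.move_pose(W(42,-35,110),quat(a))
im=bot.camera("top"); cv2.imwrite("pics/t2.png",cv2.resize(im[130:310,190:450,::-1],None,fx=3,fy=3,interpolation=cv2.INTER_CUBIC))
im=bot.camera("scene"); s=im[130:330,190:450,::-1]; cv2.imwrite("pics/s2.png",cv2.resize(s,None,fx=3,fy=3,interpolation=cv2.INTER_CUBIC))
print(bot.search_frame("scene","coil"),bot.read_clock(),bot.read_joint_positions())
print(proj(b2w(q,[[.056,.0298,.034],[.056,.0298,.012]]),bot.calibration("scene")))
E
```

```text
[{'bbox': [284.9, 199.5, 34.5, 22.6], 'confidence': 0.96}] 15.3833 [-6.50361638e-02  4.93725789e-01 -2.66596332e-01  8.10481215e-01
  1.31527849e-06  1.93996186e+00]
[[297.82453005 202.16150879]
 [298.17189689 212.25307011]]
```

View pics/s2.png

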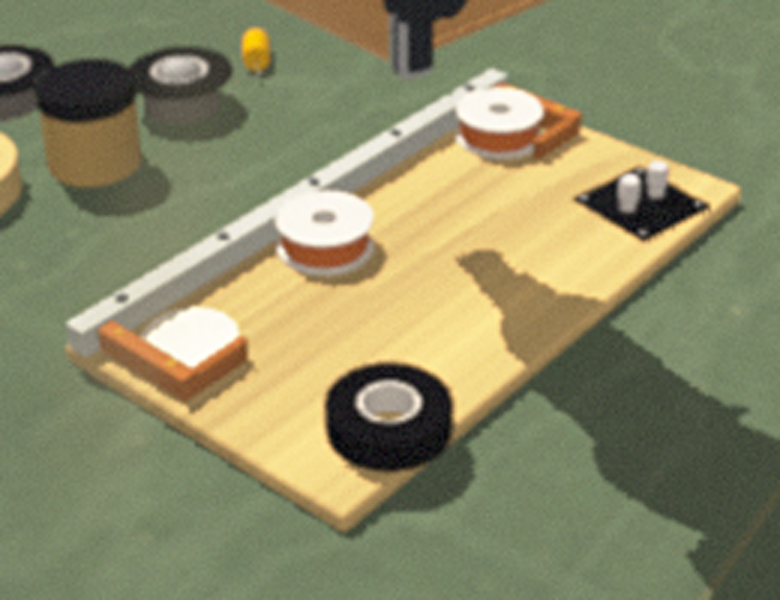

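The scene view shows the coil against the rail, top centre at crop (323,217). That matches the predicted (297.8,202.2) in the full picture, so I'll slide it now.

```bash
python3 - <<'E'
from h import *
import cv2
q=np.load("q.npy"); th=q[2]; W=lambda x,y,z: b2w(q,[x/1000,y/1000,z/1000])[0]
def rb():
    p=bot.read_position(); c,s=np.cos(th),np.sin(th); d=p[:2]-q[:2]
    return np.round([1e3*(c*d[0]+s*d[1]),1e3*(-s*d[0]+c*d[1]),1e3*p[2]],1)
bot.move_linear(W(42,-33,40),speed=.15)
bot.move_linear(W(42,-33,17),speed=.08)
print(rb(),bot.read_ft_force())
h=bot.move_linear(W(42,90,17),speed=.05,until_force=15); print(h,rb(),bot.read_ft_force())
if not h:
    h=bot.move_linear(W(42,116,17),speed=.025,until_force=5); print(h,rb(),bot.read_ft_force())
print(bot.read_clock())
im=bot.camera("scene"); s=im[130:330,190:450,::-1]; cv2.imwrite("pics/s3.png",cv2.resize(s,None,fx=3,fy=3,interpolation=cv2.INTER_CUBIC))
E
```

```text
[ 41.8 -33.   16.9] [-0.16837175 -0.11996078 -0.83143496]
False [40.4 89.8 16.6] [-5.03036773 -3.38861879  2.60022514]
True [ 39.  111.2  15.9] [-0.54030193 -1.73588095  0.796194  ]
19.9083
```

View pics/s3.png

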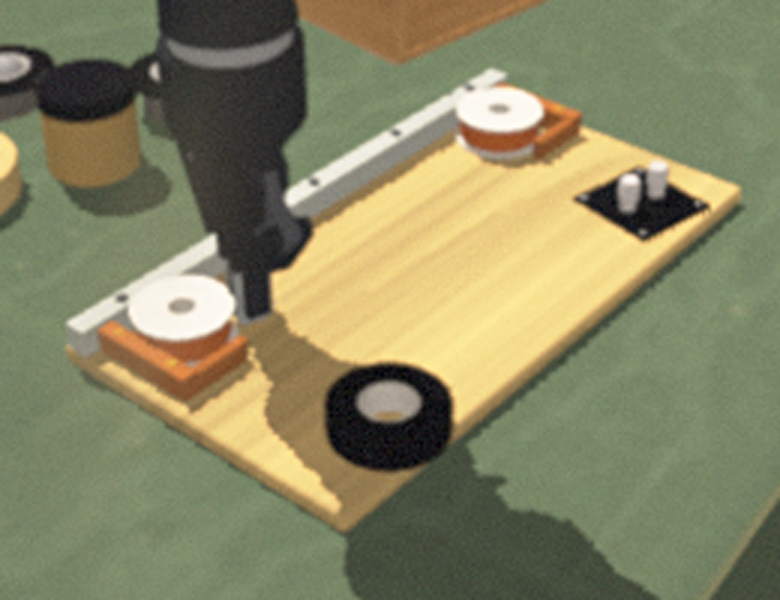

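```bash
python3 - <<'E'
from h import *
import cv2
q=np.load("q.npy"); th=q[2]; W=lambda x,y,z: b2w(q,[x/1000,y/1000,z/1000])[0]
bot.move_linear(W(38,70,17),speed=.06)
bot.move_linear(W(38,70,120),speed=.2)
bot.move_pose(W(-60,-330,220),quat(th))
im=bot.camera("top"); cv2.imwrite("pics/t4.png",cv2.resize(im[130:310,190:450,::-1],None,fx=3,fy=3,interpolation=cv2.INTER_CUBIC))
print([(d["bbox"],d["confidence"]) for d in bot.search_frame("top","coil")])
f=(proj(b2w(q,[[.056,.145,.034],[.056,-.145,.034]]))); print(f,((f-[190,130])+.5)*3-.5,bot.read_clock())
E
```

```text
[([223.3, 164.4, 38.6, 32.7], 0.65)]
[[243.72007339 179.62741019]
 [403.93408629 196.82308678]] [[162.16022016 149.88223056]
 [642.80225886 201.46926034]] 23.1083
```

View pics/t4.png

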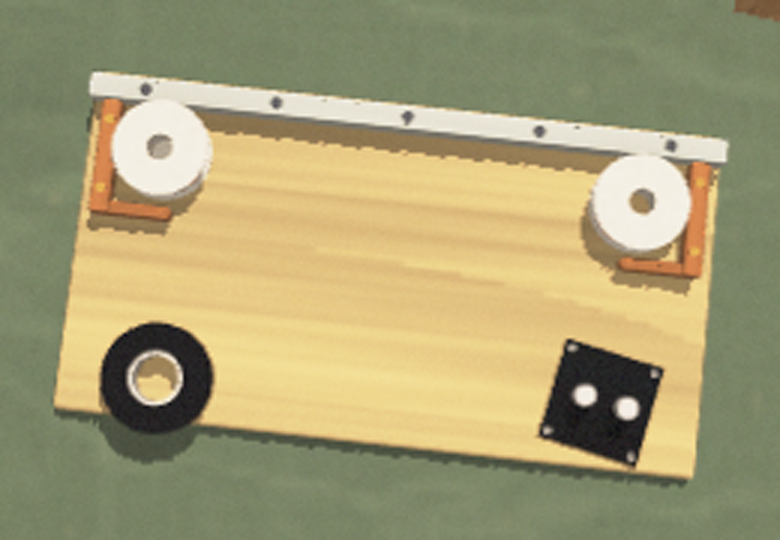

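The coil is at crop (161,148), with home predicted at (162,150). It touches both the rail and the end block. The seated coil, tape and terminal plate look unmoved.

```bash
python3 -c "
from cell import bot
print(bot.close_job())"
```

```text
the job is handed in; nothing more can be done
None
```

I pushed the loose coil to the rail and slid it along into the left pocket until it stopped against the end block; nothing else moved in the final top picture, and I handed the job in at about 23 s.

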